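# Flip the circuit board in its turn-over holder

### The arm

A 6-joint arm with a two-finger parallel gripper is mounted at the origin on a cart in front of the work surface, level with it; the furniture and walls round the work are solid. World frame = base frame: x ahead of the robot, y to its left, z up, the work surface at z = 0. Lengths are in m, angles in rad, forces in N, time in s.
With the tool pointing down it reaches from about 0.35 to 0.875 m from the base axis. Payload 4.2 kg.
Tool frame: the origin (TCP) lies midway between the tips of the shut fingers; the grasp point (between the pads) lies 19 mm behind it; x points along the fingers, y is the direction in which the jaws open and shut, and the axes are right-handed (so a half turn about x gives the same grasp; the last joint's range is limited). The gripper opens to 87 mm and grips with 3 to 60 N. Pads are 19 mm wide; open, the fingers measure 117 mm over their backs; the gripper's body (75 mm by 190 mm) begins 51 mm behind the grasp point.
Start: joints at [-0.934, 0.385, 0.008, 0, -1.194, -0.259], TCP at [0.231, -0.581, 0.223] pointing down, gripper open.
Joint ranges: [-3.14, 3.14], [-1.21, 2.06], [-1.07, 1.41], [-3.16, 2.05], [-2.99, -0.16], [-3.1, 3.1]. Speed limits (rad/s): [2.79, 2.79, 3.14, 3.14, 3.14, 3.14].

### API

Orientations are given as a unit quaternion [x, y, z, w].
In Python, from plant import get_obs, optics, r gives the robot as it stands.
- The arm moves only by the tool arm_command, never from a script. Its argument "deltas" is one flat list of numbers, 6 for each row, row after row: the shift along the tool's x, y, z each as a share of 0.5 m, from -1 to 1, then the turn, a rotation vector about the tool's x, y, z each as a share of 60 degrees, from -1 to 1. In form: [x, y, z, ax, ay, az, x, y, z, ax, ay, az, ...]. A call has 1 to 20 rows; each row is the pose to reach, as a shift and turn from the pose measured when the call began, along the tool's axes at that moment; what a row does not reach only later rows make up. A row lasts 1/8 s, in which the tool goes at most 62.5 mm and 10.7 degrees, less where a joint would pass 70% of its speed; a pose out of reach is approached as far as the arm can. A call with a number of a shift or a turn outside -1 to 1 is refused whole. A call with a gripper value outside its range is refused whole. "fingers" is the gripper's target within -1 to 1 (fully open at 1, half-way at 0, shut at -1), set as the call begins (left out, the last holds). The fingers move at their own pace and stop on an object; "squeeze" is the grip in N (left out, the last holds). Time passes only in rows, so rows that repeat a pose let the fingers close. It gives the time, the measured TCP pose, the force and the opening at its end, in the units of the state.
- get_obs(): the state, without advancing time (a new reading comes with each control period).
- optics.camera(name): name is "scene" or "top"; returns a dict with "color" (400x640x3 uint8, red, green, blue), "z_map" (400x640 float32, m along the optical axis (not along the pixel's ray), 0 where there is no reading), "mtx" (3x3 intrinsics, pixels), "world_from_camera" (4x4, takes a point from camera to world coordinates). Camera axes: x right, y down, z forward; pixel columns grow to the right and rows downward; lengths in m; the calibration is good to about 2 mm. A picture is of the moment at which its call begins.
- r.hand_in(): hands the job in, once; it reports no verdict.
The state is a dict: "time": time; "joint_positions": joint angles; "qd": joint speeds; "tau": joint torques, N m; "eef_pos": TCP position; "eef_rot": TCP orientation; "ft_force": force on the tool from outside, world axes, zero at the start; "torque": the same for the moment, N m; "gripper_width": opening from 0.0 (shut) to 1.0 (fully open).
Only numpy, scipy, OpenCV 4.12 (cv2) and the standard library are available. Lean on these libraries where they do the work, as an engineer would, in place of code of your own. Each camera call takes 0.05 s, during which the arm holds its last target.

### The job

The circuit board sits in a turn-over holder with its component side up. Without gripping anything, push with the fingertips to flip the frame half a turn until it is level on its stop with the solder side up: press the yellow-striped rail near you down, then push the rail that rises on the far side over the top towards you and down. Push gently, don't flick the frame round, don't lift or shift the holder or disturb the things beside it, and take the hand away at the end.

Things in the scene. Friction and masses are not known exactly. Their poses are not given: they have to be found in the camera images.
- stand: Loose board holder, 1.3 to 2.1 kg, 130 x 226 mm base plate, 10 mm thick, standing on the bench; origin at the centre of the underside, z up, its x axis away from the robot (turned by up to 0.5 rad to the left or 0.9 rad to the right), y along the axle. Two posts, 12 mm thick, centred 99 mm either side along y (inner faces at 93 mm), up to 92 mm high, carry the axle of the frame at 75 mm above the bench. The space between the posts is open above the base plate.
- pivot (a point): Middle of the frame's axle, 75 mm above the stand's origin; the frame turns about the stand's y axis through this point.
- frame (a joint): Turning angle of the frame (rad) on the stand: 0 = level, component side up; growing as the yellow-striped rail goes down and the plain rail comes up on the far side; 1.57 = upright, plain rail on top; 3.14 = level again on the stop, solder side up, plain rail now near the robot. Stops at 0 and 3.14 only. Starts between 0 and 0.25. The frame is balanced (0.22 kg) and its axle is stiff (0.12 N m of friction, about 2.4 N at a rail), so it stays wherever it is left.
- striped_rail (a point): Centre of the yellow-striped rail, 51 mm from the axle, near the robot at the start. The light grey aluminium frame is 120 mm across the axle, 170 mm along it and 8 mm thick (4 mm either side of the axle plane); its two long rails are 18 mm wide (42 to 60 mm from the axle). The green board between them is 2 mm thick in the mid-plane, with components up to 9 mm above that plane on one side only.
- plain_rail (a point): Centre of the opposite long rail, without stripe, 51 mm from the axle; far from the robot at the start, near it at the end.
- driver_yellow: Yellow screwdriver, 22 x 152 x 21 mm, lying loose on the bench to the right of the holder; origin at the centre of its underside. Leave alone.
- weight_100: Small brass-coloured check weight, 24 mm across, 39 mm high, standing loose to the left of the holder; origin at the centre of its underside. Leave alone.
- orange_block: Orange fixture block 30 x 40 x 22 mm, loose, to the left of the holder; origin at the centre of its underside. Leave alone.

How it is judged:
By the outcome, as a careful person would: the job done as asked, in the order asked, and still so for the second after the job is handed in, with the robot touching nothing.
It also fails if it takes over 45 s, if anything falls off the work surface, if the arm or the gripper's body presses on something with over 40 N, if the wrist force passes 120 N, or if a joint passes its speed limit or range.

## Working session

There is one attempt and no reset: what is moved stays moved. The work goes in short steps, Python scripts to look and compute and a tool call to move; the robot and the scene stay as the last step left them, time stands still between calls to the robot, and variables do not carry over. Pictures are saved under pics/ and viewed, and the job is handed in when it is done.

Besides the shell and the picture viewer there is one more tool, called after "Emit:" as name(argument=value, ...), one argument or row to a line, values as JSON. arm_command: Moves the arm, as the interface text tells. Its arguments: {"type":"object","properties":{"deltas":{"type":"array","items":{"type":"number"}},"fingers":{"type":"number"},"squeeze":{"type":"number"}},"required":["deltas"]}

```bash
mkdir -p pics; ls; python3 - <<'E'
from plant import get_obs, optics, r
import cv2
for n in("scene","top"):
    c=optics.camera(n); cv2.imwrite(f"pics/{n}0.png",c["color"][:,:,::-1]); print(c["mtx"],c["world_from_camera"])
print(get_obs())
E
```

```text
pics
[[437.84058702   0.         326.58503888]
 [  0.         437.84058702 201.39625861]
 [  0.           0.           1.        ]] [[-0.74263179 -0.47051106  0.47656831  0.04015347]
 [-0.66948895  0.53944794 -0.51066669  0.60369633]
 [-0.01680947 -0.69829454 -0.71561315  0.80992808]
 [ 0.          0.          0.          1.        ]]
[[377.54988712   0.         318.78880132]
 [  0.         377.54988712 199.60341311]
 [  0.           0.           1.        ]] [[-0.0298914  -0.99178152  0.12440222  0.43157845]
 [-0.99955198  0.02984944 -0.00220167  0.08349554]
 [-0.00152977 -0.12441229 -0.99222943  0.91111509]
 [ 0.          0.          0.          1.        ]]
{'time': 0.1, 'joint_positions': array([-9.34383850e-01,  3.85489749e-01,  6.75951231e-03, -4.12845230e-04,
       -1.19402807e+00, -2.58614330e-01]), 'qd': array([-0.00081894, -0.00267771,  0.00397563,  0.00171144, -0.00037805,
        0.00086748]), 'tau': array([-1.15779567e-03, -3.91689026e+01,  1.87935913e+01,  4.23205867e+00,
        1.34091714e-02, -7.24280267e-05]), 'eef_pos': array([ 0.23036153, -0.58041146,  0.22156504]), 'eef_rot': array([-0.13204185,  0.69471607,  0.13340998,  0.69436036]), 'ft_force': array([-1.16457882, -0.51744678,  0.05506157]), 'torque': array([ 0.01627431,  0.00237992, -0.03575764]), 'gripper_width': 1.0030853410850167}
```

View pics/scene0.png

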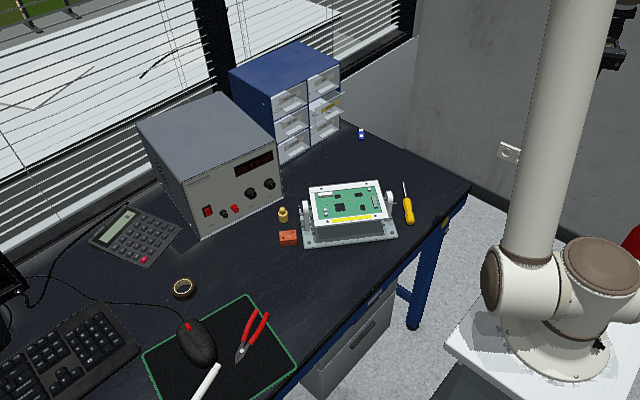

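View pics/top0.png

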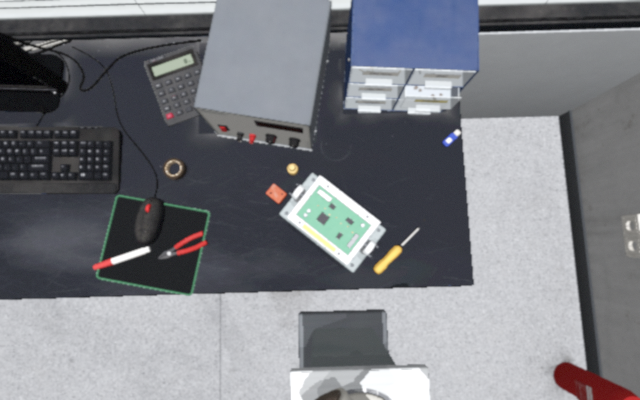

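The holder is at about (333,222) in the top view and (348,212) in the scene view. The block and weight are to its left and the driver to its right. I'll enlarge these areas and measure them with depth.

```bash
cat > h.py <<'E'
import numpy as np, cv2
from plant import get_obs, optics, r
def cloud(c):
    z=c["z_map"]; v,u=np.indices(z.shape); K=c["mtx"]
    p=np.stack([(u-K[0,2])/K[0,0]*z,(v-K[1,2])/K[1,1]*z,z],-1)
    T=c["world_from_camera"]; w=p@T[:3,:3].T+T[:3,3]; w[z<=0]=np.nan
    return w
def crop(c,name,x0,y0,w,h,s):
    im=c["color"][y0:y0+h,x0:x0+w,::-1]
    cv2.imwrite(name,cv2.resize(im,None,fx=s,fy=s,interpolation=cv2.INTER_CUBIC))
E
python3 - <<'E'
from h import *
c=optics.camera("top"); w=cloud(c); crop(c,"pics/t1.png",255,150,175,130,4.5)
s=optics.camera("scene"); ws=cloud(s); crop(s,"pics/s1.png",265,165,160,90,5)
for n,W,cc,(x0,y0,a,b) in(("top",w,c,(255,150,175,130)),("scene",ws,s,(265,165,160,90))):
    W=W[y0:y0+b,x0:x0+a]; col=cc["color"][y0:y0+b,x0:x0+a].astype(int)
    print(n,"bench z",np.nanmedian(W[...,2][W[...,2]<.006]))
    m=(W[...,2]>.055)&(W[...,2]<.11)
    P=W[m]; print(m.sum(),P.min(0),P.max(0))
    rect=cv2.minAreaRect(P[:,:2].astype(np.float32)*1000); print("frame+posts",rect)
    m2=(W[...,2]>.005)&(W[...,2]<.02)&(col.min(-1)>110); print("base",cv2.minAreaRect(W[m2][:,:2].astype(np.float32)*1000))
    y=(col[...,0]>180)&(col[...,1]>150)&(col[...,2]<110)&m
    Q=W[y]; print("yellow",len(Q),np.median(Q,0), cv2.minAreaRect(Q[:,:2].astype(np.float32)*1000))
    # plane of frame
    g=m&(col[...,1]>col[...,0]+30); G=W[g]; ce=np.median(G,0); u,S,vt=np.linalg.svd(G-G.mean(0),full_matrices=False); print("green",ce,vt[2])
E
```

```text
top bench z 0.00022424689028432976
4472 [ 0.39272493 -0.04959598  0.05502346] [0.58905867 0.15323094 0.09504451]
frame+posts ((491.6678466796875, 52.31971740722656), (229.5105438232422, 119.9259262084961), 50.13139724731445)
base ((505.41839599609375, 35.85813903808594), (340.31024169921875, 177.1654052734375), 51.641544342041016)
yellow 0 [nan nan nan] ((0.0, 0.0), (0.0, 0.0), 0.0)
green [0.48921312 0.04903957 0.07628203] [-0.04324789  0.03564569  0.99842827]
scene bench z -0.0005844214299127737
3520 [ 0.39212169 -0.0521736   0.05502313] [0.67836984 0.15347137 0.10994279]
frame+posts ((525.46923828125, 79.07679748535156), (318.41644287109375, 155.20883178710938), 37.63936233520508)
base ((514.34375, 45.98576354980469), (366.1332702636719, 175.40615844726562), 50.74824905395508)
yellow 108 [0.45296426 0.08373678 0.07630344] ((452.2587585449219, 82.54977416992188), (88.11323547363281, 10.978936195373535), 49.549964904785156)
green [0.48839009 0.04839994 0.07541989] [ 0.0386872  -0.03141674 -0.99875737]
  return _methods._mean(a, axis=axis, dtype=dtype,
  ret = um.true_divide(
```

View pics/t1.png

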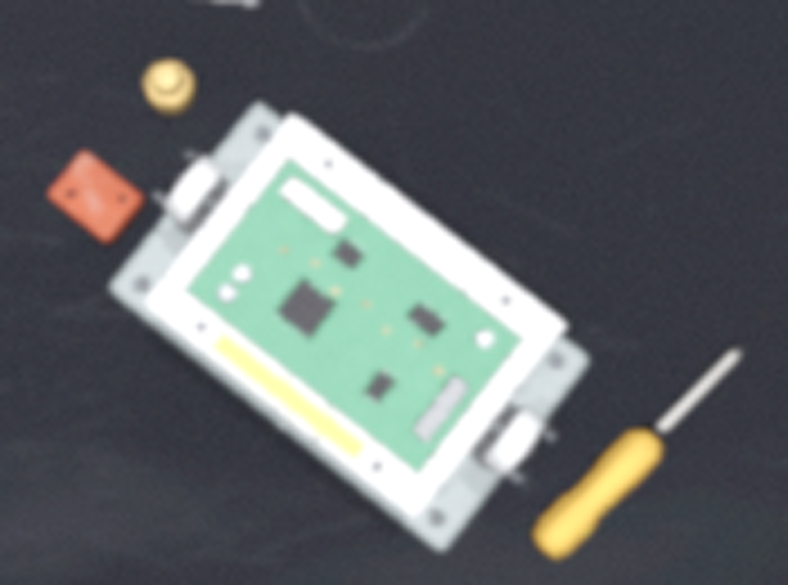

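View pics/s1.png

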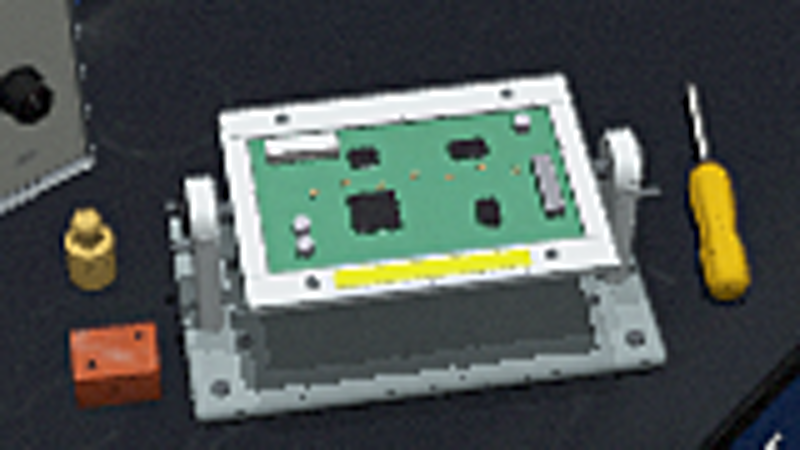

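The frame is nearly level: its normal is tilted about 0.06 rad. I now need the axle line, the post positions, obstacle clearances and the hand axes.

```bash
cat >> h.py <<'E'
from scipy.spatial.transform import Rotation as R
def pix(c,u,v,z):
    K=c["mtx"];T=c["world_from_camera"]; d=T[:3,:3]@np.array([(u-K[0,2])/K[0,0],(v-K[1,2])/K[1,1],1]); o=T[:3,3]
    return o+d*(z-o[2])/d[2]
E
python3 - <<'E'
from h import *
c=optics.camera("top"); s=optics.camera("scene"); w=cloud(c); ws=cloud(s)
f=lambda x,y:(255+(x+.5)/4.5-.5,150+(y+.5)/4.5-.5)
# frame outer corners (top surface z~.079), posts
fr=[pix(c,*f(x,y),.079)for x,y in((293,113),(567,325),(410,518),(146,298))]
print("frame corners",np.round(fr,4)[:,:2], np.mean(fr,0)[:2])
fr=np.array(fr); d=(fr[0]-fr[1])+(fr[3]-fr[2]); print("yaw y-axis",np.arctan2(d[1],d[0])-np.pi/2)
ps=np.array([pix(c,*f(x,y),.09) for x,y in((196,190),(515,438))]); d=ps[0]-ps[1]; print("posts",ps,ps.mean(0),np.arctan2(d[1],d[0])-np.pi/2, np.linalg.norm(d))
b=np.array([pix(c,*f(x,y),.01) for x,y in((258,101),(590,360),(443,551),(109,286))]); print("base",b,b.mean(0)); d=(b[0]-b[1])+(b[3]-b[2]);print(np.arctan2(d[1],d[0])-np.pi/2)
P=w.reshape(-1,3); m=(P[:,2]>.06)&(P[:,0]>.3)&(P[:,0]<.8)&(abs(P[:,1])<.4)
# obstacle: relative to stand
yaw=np.arctan2(ps[0][1]-ps[1][1],ps[0][0]-ps[1][0])-np.pi/2
ux=np.array([np.cos(yaw),np.sin(yaw)]);uy=np.array([-ux[1],ux[0]]); o=fr.mean(0)[:2]
Q=np.c_[(P[m][:,:2]-o)@ux,(P[m][:,:2]-o)@uy,P[m][:,2]]
F=Q[(Q[:,0]>.075)|(abs(Q[:,1])>.13)]
for a in(-.15,-.1,-.05,0,.05,.1,.15):
    k=F[(abs(F[:,1]-a)<.025)]; 
    if len(k): i=k[:,0].argmin(); print("obst y",a,k[i],"maxz",k[:,2].max())
k=Q[(abs(Q[:,0])<.03)&(abs(abs(Q[:,1])-.1)<.02)]; print("posts u ext",k.min(0),k.max(0))
ob=get_obs(); print(R.from_quat(ob["eef_rot"]).as_matrix(),ob["eef_pos"])
E
```

```text
frame corners [[ 0.592   0.0779]
 [ 0.4824 -0.0531]
 [ 0.3915  0.0274]
 [ 0.5019  0.1528]] [0.49196088 0.0512473 ]
yaw y-axis -0.7089016373863593
posts [[ 0.55309303  0.12646076  0.09      ]
 [ 0.42837138 -0.02365203  0.09      ]] [0.4907322  0.05140436 0.09      ] -0.6932726715469142 0.19516489836357406
base [[ 0.61242883  0.09608995  0.01      ]
 [ 0.46778533 -0.07565178  0.01      ]
 [ 0.37071943  0.00617979  0.01      ]
 [ 0.51471163  0.17812634  0.01      ]] [0.49141131 0.05118607 0.01      ]
-0.6985532585028593
obst y -0.05 [ 0.32637098 -0.02826904  0.09919251] maxz 0.22963192531561039
obst y 0 [0.30454905 0.0035219  0.09282955] maxz 0.22983532344077617
obst y 0.05 [0.27984619 0.07470553 0.16601082] maxz 0.22938089434834075
obst y 0.1 [0.2496835  0.11525289 0.09936839] maxz 0.2295751161612284
obst y 0.15 [0.0709611  0.17488232 0.08493594] maxz 0.2294921803653368
posts u ext [-0.02971888 -0.11399123  0.06032131] [0.02982396 0.11556553 0.09402425]
[[-3.70728204e-04 -3.68855161e-01  9.29486811e-01]
 [ 6.50637211e-04  9.29486589e-01  3.68855333e-01]
 [-9.99999720e-01  7.41503781e-04 -1.04596000e-04]] [ 0.23048039 -0.58073233  0.22218049]
```

```bash
cat >> h.py <<'E'
O=np.array([.4914,.0513,0.]); YAW=-.698
ux=np.array([np.cos(YAW),np.sin(YAW),0]); uy=np.array([-ux[1],ux[0],0]); uz=np.array([0,0,1.])
def rot(al):  # tool x leans: al>0 -> tip points forward (+u); tool z=-u side, y=-uy
    x=np.sin(al)*ux-np.cos(al)*uz; y=-uy; return np.column_stack([x,y,np.cross(x,y)])
def pose(u,z,al=0,v=0): return O+ux*u+uy*v+uz*z, rot(al)
def rows(ts):
    ob=get_obs(); p0=ob["eef_pos"]; R0=R.from_quat(ob["eef_rot"]).as_matrix(); out=[]
    for p,Rm in ts:
        d=R0.T@(p-p0)/.5; rv=R.from_matrix(R0.T@Rm).as_rotvec()/np.radians(60)
        out.append(np.r_[d,rv]); print(", ".join("%.3f"%a for a in out[-1]))
def st():
    ob=get_obs(); p=ob["eef_pos"]-O; Rm=R.from_quat(ob["eef_rot"]).as_matrix(); x=Rm[:,0]
    print("t %.2f u %.1f v %.1f z %.1f mm alpha %.1f deg yerr %.3f"%(ob["time"],p@ux*1e3,p@uy*1e3,p[2]*1e3,np.degrees(np.arctan2(x@ux,-x[2])),Rm[:,1]@-uy),"F u,v,z",np.round([ob["ft_force"]@a for a in(ux,uy,uz)],2),"q",np.round(ob["joint_positions"],2),"grip %.2f"%ob["gripper_width"])
E
python3 - <<'E'
from h import *
st()
R0=R.from_quat(get_obs()["eef_rot"])
rows([(np.array([.33,-.24,.28]),(R0*R.from_rotvec([np.radians(-59),0,0])).as_matrix()), pose(-.0595,.2)])
E
```

```text
t 0.30 u 206.3 v -651.9 z 222.2 mm alpha -0.0 deg yerr -0.475 F u,v,z [0.26 0.58 0.04] q [-0.93  0.39  0.01 -0.   -1.19 -0.26] grip 1.00
-0.115, 0.560, 0.436, -0.983, 0.000, 0.000
0.045, 1.087, 0.895, -1.973, 0.001, -0.001
```

Emit:
arm_command(
  deltas=[-0.115,0.56,0.436,-0.98,0,0,-0.115,0.56,0.436,-0.98,0,0,-0.115,0.56,0.436,-0.98,0,0,-0.115,0.56,0.436,-0.98,0,0,-0.115,0.56,0.436,-0.98,0,0,-0.115,0.56,0.436,-0.98,0,0,-0.115,0.56,0.436,-0.98,0,0,-0.115,0.56,0.436,-0.98,0,0],
  fingers=-1,
  squeeze=10,
)

```text
time: 1.3
eef_pos: [0.3298, -0.2401, 0.2799]
eef_rot: [-0.456, 0.54, 0.457, 0.54]
ft_force: [0.3, -0.7, -0.0]
gripper_width: 0.172
```

```bash
python3 - <<'E'
from h import *
st()
rows([pose(-.07,.2)])
E
```

```text
t 1.30 u 63.5 v -327.1 z 279.9 mm alpha -0.0 deg yerr 0.507 F u,v,z [ 0.7  -0.3  -0.01] q [-0.23 -0.04 -0.38 -0.   -1.24  0.06] grip 0.17
0.160, -0.101, 0.699, -0.993, 0.001, 0.000
```

Emit:
arm_command(
  deltas=[0.16,-0.1,0.7,-0.99,0,0,0.16,-0.1,0.7,-0.99,0,0,0.16,-0.1,0.7,-0.99,0,0,0.16,-0.1,0.7,-0.99,0,0,0.16,-0.1,0.7,-0.99,0,0,0.16,-0.1,0.7,-0.99,0,0,0.16,-0.1,0.7,-0.99,0,0,0.16,-0.1,0.7,-0.99,0,0],
)

```text
time: 2.3
eef_pos: [0.4372, 0.0957, 0.1994]
eef_rot: [-0.663, 0.244, 0.664, 0.243]
ft_force: [-0.5, -0.2, 0.1]
gripper_width: 0.01
```

```bash
python3 - <<'E'
from h import *
st()
s=optics.camera("scene"); crop(s,"pics/s2.png",265,85,160,170,3.4)
t=optics.camera("top"); crop(t,"pics/t2.png",255,130,175,150,4)
rows([pose(-.0595,.1),pose(-.0595,.085)])
E
```

```text
t 2.30 u -70.1 v -0.8 z 199.4 mm alpha -0.1 deg yerr 1.000 F u,v,z [-0.22 -0.47  0.05] q [ 0.58  0.1  -0.44 -0.   -1.03  0.29] grip 0.01
0.200, -0.002, -0.021, -0.005, 0.001, 0.000
0.230, -0.002, -0.021, -0.005, 0.001, 0.000
```

View pics/s2.png

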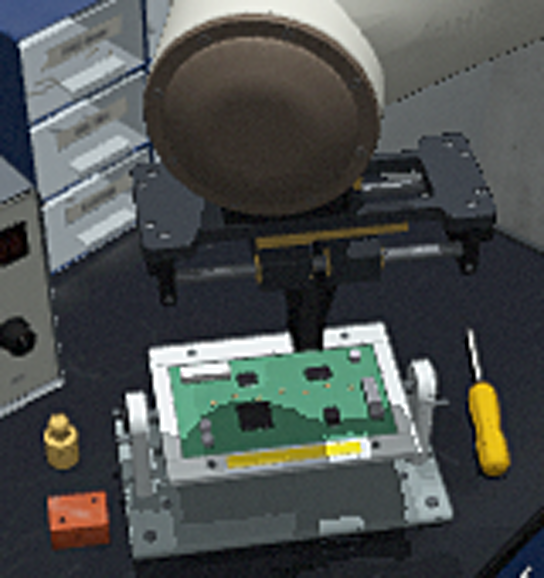

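View pics/t2.png

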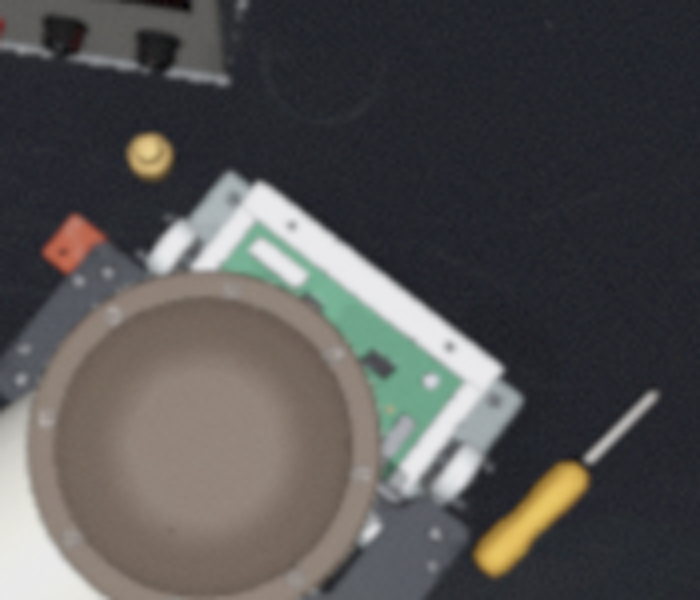

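The scene view shows the shut fingers above the near rail, with the jaw line parallel to the axle. The screwdriver, weight and block are clear. Next I descend to touch.

Emit:
arm_command(
  deltas=[0.06,0,-0.02,0,0,0,0.15,0,-0.021,0,0,0,0.2,-0.002,-0.021,0,0,0,0.22,-0.002,-0.021,0,0,0,0.23,-0.002,-0.021,0,0,0,0.23,-0.002,-0.021,0,0,0],
)

```text
time: 3.15
eef_pos: [0.4463, 0.0894, 0.0858]
eef_rot: [0.664, -0.243, -0.664, -0.244]
ft_force: [0.4, 1.1, -0.2]
gripper_width: 0.004
```

```bash
cat >> h.py <<'E'
def press(th,rho=.05,al=None,gap=0):
    # far lower tip edge on the component face of the striped rail, frame at th (deg)
    t=np.radians(th); a=t/2 if al is None else np.radians(al)
    e=np.array([-np.cos(t)*rho-np.sin(t)*(.004+gap), .075-np.sin(t)*rho+np.cos(t)*(.004+gap)])
    c=e-.0095*np.array([np.cos(a),np.sin(a)])
    return pose(c[0],c[1],a)
E
python3 - <<'E'
from h import *
st()
rows([press(t) for t in range(3,29,2)])
E
```

```text
t 3.15 u -59.1 v 0.2 z 85.8 mm alpha 0.0 deg yerr 1.000 F u,v,z [-0.4   1.16 -0.17] q [ 0.56  0.26 -0.58 -0.   -0.73  0.31] grip 0.00
0.019, 0.000, 0.001, -0.006, 0.025, 0.001
0.023, 0.000, 0.001, -0.006, 0.042, 0.001
0.027, 0.000, 0.001, -0.006, 0.058, 0.001
0.031, 0.000, 0.001, -0.006, 0.075, 0.001
0.035, 0.000, 0.000, -0.006, 0.092, 0.001
0.038, 0.000, -0.000, -0.006, 0.108, 0.001
0.042, 0.000, -0.001, -0.006, 0.125, 0.001
0.046, 0.000, -0.001, -0.006, 0.142, 0.001
0.050, 0.000, -0.002, -0.006, 0.158, 0.001
0.053, 0.000, -0.003, -0.006, 0.175, 0.001
0.057, 0.000, -0.004, -0.006, 0.192, 0.001
0.061, 0.000, -0.006, -0.006, 0.208, 0.001
0.064, 0.000, -0.007, -0.006, 0.225, 0.001
```

Emit:
arm_command(
  deltas=[0.019,0,0.001,0,0.025,0,0.023,0,0.001,0,0.042,0,0.027,0,0.001,0,0.058,0,0.031,0,0.001,0,0.075,0,0.035,0,0,0,0.092,0,0.038,0,0,0,0.108,0,0.042,0,-0.001,0,0.125,0,0.046,0,-0.001,0,0.142,0,0.05,0,-0.002,0,0.158,0,0.053,0,-0.003,0,0.175,0,0.057,0,-0.004,0,0.192,0,0.061,0,-0.006,0,0.208,0,0.064,0,-0.007,0,0.225,0],
)

```text
time: 4.78
eef_pos: [0.4493, 0.088, 0.0542]
eef_rot: [0.738, -0.27, -0.58, -0.214]
ft_force: [0.4, 0.2, 3.9]
gripper_width: 0.007
```

```bash
python3 - <<'E'
from h import *
st()
s=optics.camera("scene"); crop(s,"pics/s3.png",265,85,160,170,3.4)
rows([press(t) for t in range(29,55,2)])
E
```

```text
t 4.78 u -55.8 v 1.1 z 54.2 mm alpha 13.6 deg yerr 1.000 F u,v,z [0.2  0.36 3.89] q [ 0.65  0.26 -0.91  0.61 -0.41 -0.35] grip 0.01
0.005, 0.002, -0.001, -0.004, 0.015, 0.002
0.008, 0.002, -0.002, -0.004, 0.032, 0.002
0.012, 0.002, -0.003, -0.004, 0.049, 0.002
0.016, 0.002, -0.004, -0.004, 0.065, 0.001
0.020, 0.002, -0.005, -0.004, 0.082, 0.001
0.023, 0.002, -0.006, -0.004, 0.099, 0.001
0.027, 0.002, -0.007, -0.004, 0.115, 0.001
0.030, 0.002, -0.009, -0.004, 0.132, 0.001
0.034, 0.002, -0.010, -0.004, 0.149, 0.001
0.037, 0.002, -0.012, -0.004, 0.165, 0.001
0.041, 0.002, -0.014, -0.004, 0.182, 0.001
0.044, 0.002, -0.016, -0.004, 0.199, 0.001
0.047, 0.002, -0.018, -0.004, 0.215, 0.001
```

View pics/s3.png

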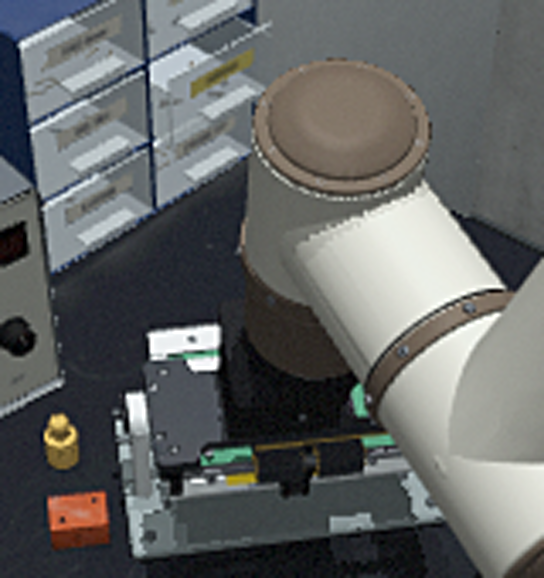

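The fingers are pressing the striped rail with 3.9 N and the frame is at about 26°. Joint 3 is at -0.91, close to its limit of -1.07, so I'll hold the tilt at 14°.

```bash
python3 - <<'E'
from h import *
rows([press(t,al=14) for t in np.arange(29,49,2)])
E
```

```text
0.005, 0.002, -0.001, -0.004, 0.007, 0.002
0.008, 0.002, -0.002, -0.004, 0.007, 0.002
0.011, 0.002, -0.003, -0.004, 0.007, 0.002
0.015, 0.002, -0.004, -0.004, 0.007, 0.002
0.018, 0.002, -0.005, -0.004, 0.007, 0.002
0.021, 0.002, -0.006, -0.004, 0.007, 0.002
0.025, 0.002, -0.007, -0.004, 0.007, 0.002
0.028, 0.002, -0.009, -0.004, 0.007, 0.002
0.031, 0.002, -0.010, -0.004, 0.007, 0.002
0.034, 0.002, -0.012, -0.004, 0.007, 0.002
```

Emit:
arm_command(
  deltas=[0.005,0.001,-0.001,0,0.007,0,0.008,0.002,-0.002,0,0.007,0,0.011,0.002,-0.003,0,0.007,0,0.015,0.002,-0.004,0,0.007,0,0.018,0.002,-0.005,0,0.007,0,0.021,0.002,-0.006,0,0.007,0,0.025,0.002,-0.007,0,0.007,0,0.028,0.002,-0.009,0,0.007,0,0.031,0.002,-0.01,0,0.007,0,0.034,0.002,-0.012,0,0.007,0],
)

```text
time: 6.08
eef_pos: [0.456, 0.0808, 0.0388]
eef_rot: [0.74, -0.27, -0.578, -0.213]
ft_force: [0.0, 2.6, 1.2]
gripper_width: 0.009
```

```bash
python3 - <<'E'
from h import *
st()
s=optics.camera("scene"); crop(s,"pics/s4.png",265,85,160,170,3.4)
c=optics.camera("top"); crop(c,"pics/t4.png",255,130,175,150,4)
rows([press(t,al=14) for t in np.arange(48.5,66,2)])
E
```

```text
t 6.08 u -46.1 v -0.2 z 38.8 mm alpha 14.0 deg yerr 1.000 F u,v,z [-1.69  2.03  1.19] q [ 0.59  0.29 -0.95  0.76 -0.34 -0.45] grip 0.01
0.002, -0.001, -0.001, -0.004, 0.000, 0.001
0.005, -0.001, -0.003, -0.004, 0.000, 0.001
0.008, -0.001, -0.005, -0.004, 0.000, 0.001
0.011, -0.001, -0.007, -0.004, 0.000, 0.001
0.014, -0.001, -0.009, -0.004, 0.000, 0.001
0.016, -0.001, -0.011, -0.004, 0.000, 0.001
0.019, -0.001, -0.013, -0.004, 0.000, 0.001
0.021, -0.001, -0.016, -0.004, 0.000, 0.001
0.024, -0.001, -0.018, -0.004, 0.000, 0.001
```

View pics/s4.png

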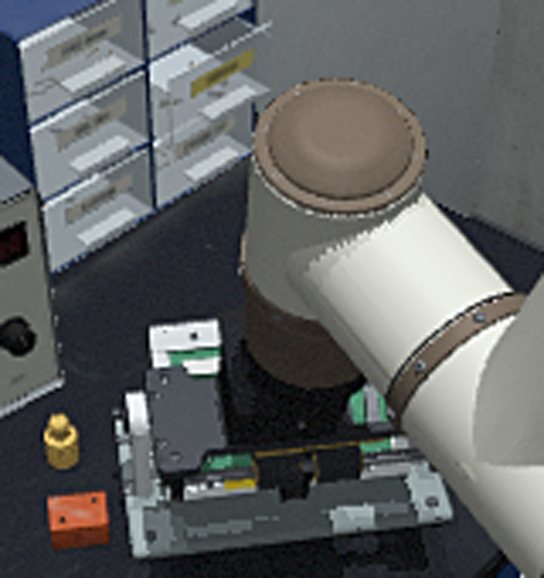

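View pics/t4.png

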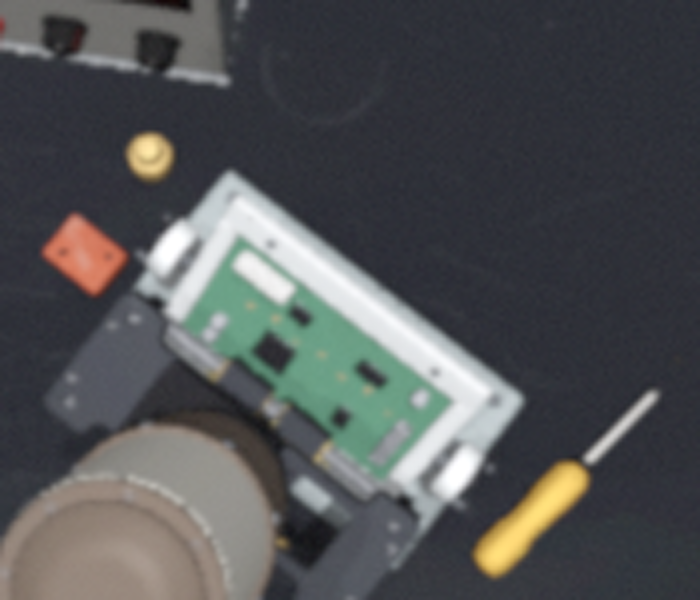

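The frame is at about 46°. In the top view the holder, block, weight and driver have not moved. I'll continue to about 63°.

Emit:
arm_command(
  deltas=[0.002,-0.001,-0.001,0,0,0,0.005,-0.001,-0.003,0,0,0,0.008,-0.001,-0.005,0,0,0,0.011,-0.001,-0.007,0,0,0,0.014,-0.001,-0.009,0,0,0,0.016,-0.001,-0.011,0,0,0,0.019,-0.001,-0.013,0,0,0,0.021,-0.001,-0.016,0,0,0],
)

```text
time: 7.18
eef_pos: [0.4638, 0.074, 0.0302]
eef_rot: [0.74, -0.271, -0.578, -0.212]
ft_force: [-1.1, 2.2, 2.3]
gripper_width: 0.007
```

```bash
python3 - <<'E'
from h import *
st()
c=optics.camera("top"); crop(c,"pics/t5.png",255,130,175,150,4)
w=cloud(c); col=c["color"].astype(int); g=(col[...,1]>col[...,0]+30)&(col[...,1]>col[...,2]+10)
g[:160]=0; g[280:]=0; g[:,:270]=0; g[:,400:]=0
G=w[g];G=G[np.isfinite(G[:,0])&(G[:,2]>.05)]; G=np.c_[(G-O)@ux,G[:,2]]
print(len(G),"slope angle",np.degrees(np.arctan2(*( (lambda v:(v[1],v[0]))(np.linalg.svd(G-G.mean(0))[2][0] if 0 else np.linalg.eigh(np.cov(G.T))[1][:,1])))))
E
```

```text
t 7.17 u -35.7 v -0.3 z 30.2 mm alpha 14.0 deg yerr 1.000 F u,v,z [-2.25  1.05  2.28] q [ 0.54  0.32 -0.96  0.84 -0.31 -0.48] grip 0.01
594 slope angle 63.27397840200006
```

View pics/t5.png

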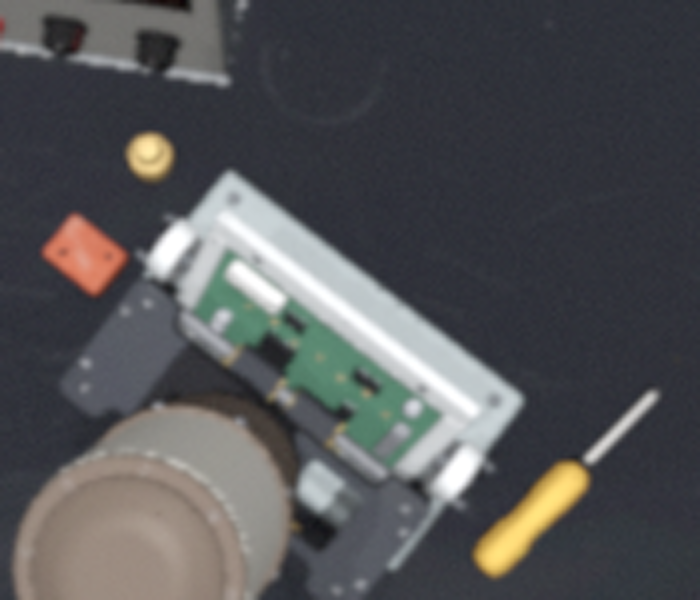

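The depth fit gives 63°, and the plain rail is up on the far side. Now I withdraw towards the robot and go up and over the top.

```bash
python3 - <<'E'
from h import *
rows([pose(-.05,.032,np.radians(14)),pose(-.075,.06,np.radians(10)),pose(-.08,.12,0),pose(-.08,.18,0),pose(-.06,.22,0),pose(0.,.22,0),pose(.06,.22,0),pose(.08,.22,0)])
E
```

```text
-0.010, -0.001, 0.027, -0.005, 0.001, 0.000
-0.077, -0.000, 0.062, -0.005, -0.066, 0.001
-0.196, -0.001, 0.043, -0.004, -0.233, 0.001
-0.312, -0.001, 0.014, -0.004, -0.233, 0.001
-0.380, -0.001, -0.044, -0.004, -0.233, 0.001
-0.351, -0.002, -0.161, -0.004, -0.233, 0.001
-0.322, -0.002, -0.277, -0.004, -0.233, 0.001
-0.313, -0.002, -0.316, -0.004, -0.233, 0.001
```

Emit:
arm_command(
  deltas=[-0.01,0,0.027,0,0,0,-0.04,0,0.05,0,-0.03,0,-0.077,0,0.062,0,-0.066,0,-0.13,0,0.055,0,-0.15,0,-0.196,0,0.043,0,-0.233,0,-0.312,0,0.014,0,-0.233,0,-0.38,0,0.01,0,-0.233,0,-0.38,0,-0.044,0,-0.233,0,-0.351,0,-0.13,0,-0.233,0,-0.33,-0.002,-0.22,0,-0.233,0,-0.313,-0.002,-0.316,0,-0.233,0,-0.313,-0.002,-0.316,0,-0.233,0,-0.313,-0.002,-0.316,0,-0.233,0],
)

```text
time: 8.85
eef_pos: [0.5512, 0.0002, 0.2193]
eef_rot: [-0.663, 0.243, 0.665, 0.244]
ft_force: [-0.6, -0.1, 0.1]
gripper_width: 0.008
```

```bash
cat >> h.py <<'E'
def over(th,rho=.052):
    t=np.radians(th)
    if th<=90: return pose(.060*np.cos(t)+.004*np.sin(t)+.0095, .112+.015*max(0,(th-62))/28)
    return pose(rho*np.cos(t)+.004*np.sin(t)+.0095,.075+rho*np.sin(t)-.004*np.cos(t))
E
python3 - <<'E'
from h import *
st()
s=optics.camera("scene"); crop(s,"pics/s6.png",265,85,160,170,3.4)
c=optics.camera("top"); crop(c,"pics/t6.png",255,130,175,150,4)
rows([pose(.07,.16),pose(.06,.112),over(60)])
E
```

```text
t 8.85 u 78.7 v -0.7 z 219.3 mm alpha -0.1 deg yerr 1.000 F u,v,z [-0.4  -0.45  0.06] q [ 0.29  0.26 -0.18 -0.   -1.13  0.58] grip 0.01
0.120, -0.000, 0.017, -0.003, 0.001, 0.001
0.216, -0.000, 0.037, -0.003, 0.001, 0.001
0.216, -0.000, 0.071, -0.003, 0.001, 0.001
```

View pics/s6.png

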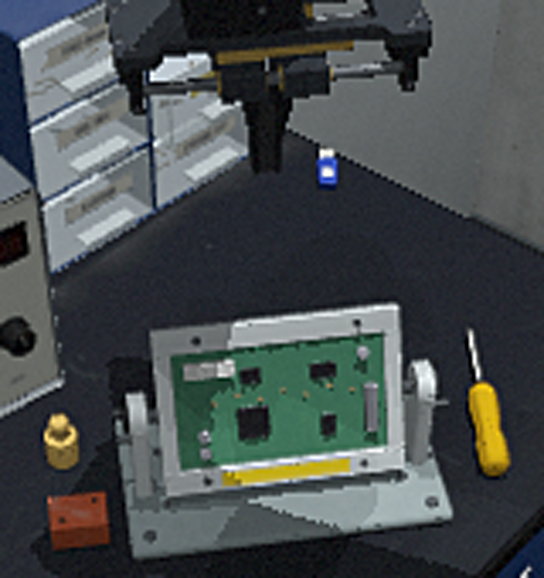

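View pics/t6.png

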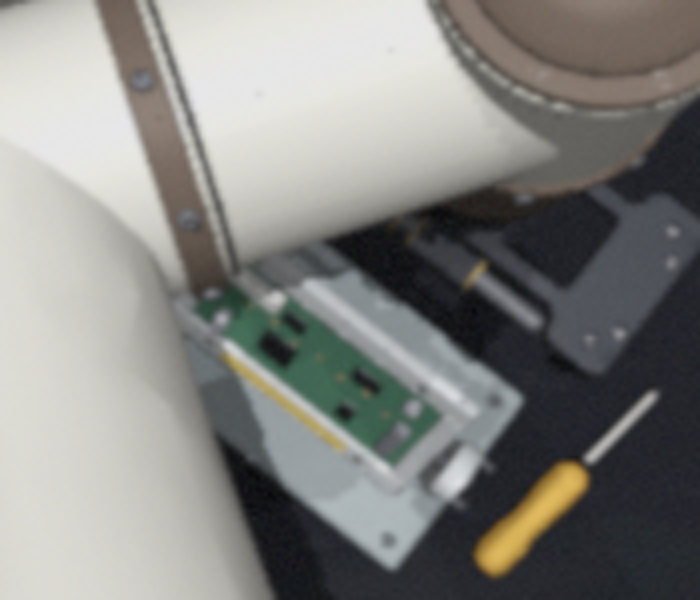

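The frame has stayed at about 62°, with the stripe low and near. The hand is behind the plain rail. Next I lower behind it and approach.

Emit:
arm_command(
  deltas=[0.06,0,0.01,0,0,0,0.12,0,0.017,0,0,0,0.18,0,0.03,0,0,0,0.21,0,0.037,0,0,0,0.216,0,0.042,0,0,0,0.216,0,0.055,0,0,0,0.216,0,0.065,0,0,0],
)

```text
time: 9.82
eef_pos: [0.5266, 0.0224, 0.113]
eef_rot: [0.664, -0.242, -0.664, -0.244]
ft_force: [-0.7, -0.2, 0.5]
gripper_width: 0.002
```

```bash
python3 - <<'E'
from h import *
st()
s=optics.camera("scene"); crop(s,"pics/s7.png",265,85,160,170,3.4)
rows([over(t) for t in np.arange(60,92,2)])
E
```

```text
t 9.82 u 45.5 v 0.4 z 113.0 mm alpha -0.0 deg yerr 1.000 F u,v,z [-0.37 -0.59  0.54] q [ 0.35  0.33 -0.38 -0.   -0.86  0.52] grip 0.00
0.002, 0.000, 0.004, -0.003, 0.001, 0.002
0.002, 0.000, 0.008, -0.003, 0.001, 0.002
-0.000, 0.000, 0.011, -0.003, 0.001, 0.002
-0.002, 0.000, 0.015, -0.003, 0.001, 0.002
-0.005, 0.000, 0.019, -0.003, 0.001, 0.002
-0.007, 0.000, 0.023, -0.003, 0.001, 0.002
-0.009, 0.000, 0.027, -0.003, 0.001, 0.002
-0.011, 0.001, 0.030, -0.003, 0.001, 0.002
-0.013, 0.001, 0.034, -0.003, 0.001, 0.002
-0.015, 0.001, 0.038, -0.003, 0.001, 0.002
-0.017, 0.001, 0.043, -0.003, 0.001, 0.002
-0.019, 0.001, 0.047, -0.003, 0.001, 0.002
-0.022, 0.001, 0.051, -0.003, 0.001, 0.002
-0.024, 0.001, 0.055, -0.003, 0.001, 0.002
-0.026, 0.001, 0.059, -0.003, 0.001, 0.002
-0.028, 0.001, 0.063, -0.003, 0.001, 0.002
```

View pics/s7.png

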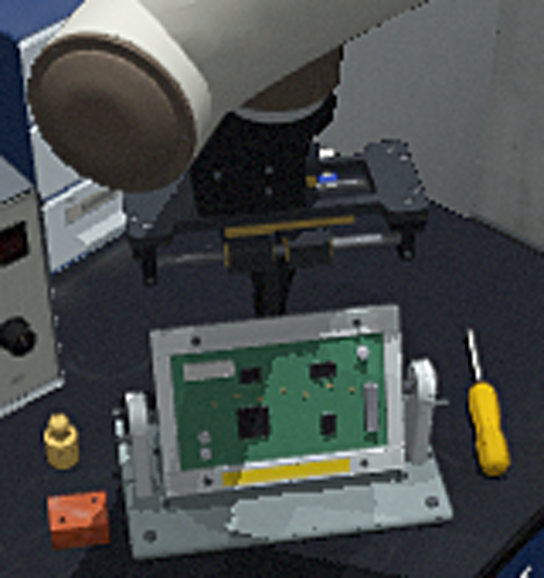

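The picture shows the fingers behind the plain rail at around (270,300). Now I push it towards the robot.

Emit:
arm_command(
  deltas=[0.002,0,0.004,0,0,0,0.002,0,0.008,0,0,0,0,0,0.011,0,0,0,-0.002,0,0.015,0,0,0,-0.005,0,0.019,0,0,0,-0.007,0,0.023,0,0,0,-0.009,0,0.027,0,0,0,-0.011,0,0.03,0,0,0,-0.013,0,0.034,0,0,0,-0.015,0,0.038,0,0,0,-0.017,0,0.043,0,0,0,-0.019,0,0.047,0,0,0,-0.022,0,0.051,0,0,0,-0.024,0,0.055,0,0,0,-0.026,0,0.059,0,0,0,-0.028,0,0.063,0,0,0],
)

```text
time: 11.88
eef_pos: [0.502, 0.0429, 0.1271]
eef_rot: [0.664, -0.242, -0.664, -0.244]
ft_force: [0.6, -1.2, -1.9]
gripper_width: 0.007
```

```bash
python3 - <<'E'
from h import *
st()
s=optics.camera("scene"); crop(s,"pics/s8.png",265,85,160,170,3.4)
rows([over(t) for t in np.arange(91,128,2)])
E
```

```text
t 11.88 u 13.6 v 0.3 z 127.1 mm alpha -0.0 deg yerr 1.000 F u,v,z [ 1.24 -0.5  -1.9 ] q [ 0.41  0.28 -0.42 -0.   -0.87  0.46] grip 0.01
0.000, 0.001, 0.002, -0.003, 0.000, 0.002
0.000, 0.001, 0.005, -0.003, 0.000, 0.002
0.000, 0.001, 0.009, -0.003, 0.000, 0.002
0.000, 0.001, 0.013, -0.003, 0.000, 0.002
0.000, 0.001, 0.016, -0.003, 0.000, 0.002
0.001, 0.001, 0.020, -0.003, 0.000, 0.002
0.001, 0.001, 0.023, -0.003, 0.000, 0.002
0.002, 0.001, 0.027, -0.003, 0.000, 0.002
0.003, 0.001, 0.031, -0.003, 0.000, 0.002
0.003, 0.001, 0.034, -0.003, 0.000, 0.002
0.004, 0.001, 0.038, -0.003, 0.000, 0.002
0.006, 0.001, 0.041, -0.003, 0.000, 0.002
0.007, 0.001, 0.044, -0.003, 0.000, 0.002
0.008, 0.001, 0.048, -0.003, 0.000, 0.002
0.010, 0.001, 0.051, -0.003, 0.000, 0.002
0.011, 0.001, 0.054, -0.003, 0.000, 0.002
0.013, 0.001, 0.058, -0.003, 0.000, 0.002
0.015, 0.001, 0.061, -0.003, 0.000, 0.002
0.017, 0.001, 0.064, -0.003, 0.000, 0.002
```

View pics/s8.png

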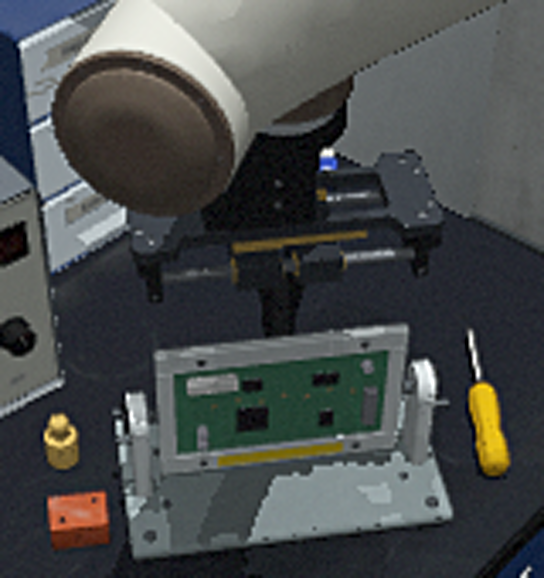

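The frame is upright and the stand has not moved. I'll continue over the top.

Emit:
arm_command(
  deltas=[0,0,0.002,0,0,0,0,0,0.005,0,0,0,0,0,0.009,0,0,0,0,0,0.013,0,0,0,0,0,0.016,0,0,0,0.001,0,0.02,0,0,0,0.001,0,0.023,0,0,0,0.002,0,0.027,0,0,0,0.003,0,0.031,0,0,0,0.003,0,0.034,0,0,0,0.004,0,0.038,0,0,0,0.006,0,0.041,0,0,0,0.007,0,0.044,0,0,0,0.008,0,0.048,0,0,0,0.01,0,0.051,0,0,0,0.011,0,0.054,0,0,0,0.013,0,0.058,0,0,0,0.015,0,0.061,0,0,0,0.017,0,0.064,0,0,0],
)

```text
time: 14.3
eef_pos: [0.4773, 0.0636, 0.1187]
eef_rot: [0.664, -0.242, -0.664, -0.244]
ft_force: [1.1, -2.8, 1.0]
gripper_width: 0.002
```

```bash
python3 - <<'E'
from h import *
st()
s=optics.camera("scene"); crop(s,"pics/s9.png",265,85,160,170,3.4)
rows([over(t) for t in np.arange(128,166,2)])
E
```

```text
t 14.30 u -18.7 v 0.4 z 118.7 mm alpha -0.0 deg yerr 1.000 F u,v,z [ 2.6  -1.46  0.98] q [ 0.47  0.25 -0.48 -0.   -0.84  0.4 ] grip 0.00
0.000, 0.001, 0.001, -0.002, 0.001, 0.002
0.002, 0.001, 0.004, -0.002, 0.001, 0.002
0.004, 0.001, 0.007, -0.002, 0.001, 0.002
0.007, 0.001, 0.010, -0.002, 0.001, 0.002
0.009, 0.001, 0.012, -0.002, 0.001, 0.002
0.012, 0.001, 0.015, -0.002, 0.001, 0.002
0.014, 0.001, 0.018, -0.002, 0.001, 0.002
0.017, 0.001, 0.020, -0.002, 0.001, 0.002
0.019, 0.001, 0.023, -0.002, 0.001, 0.002
0.022, 0.001, 0.025, -0.002, 0.001, 0.002
0.025, 0.001, 0.027, -0.002, 0.001, 0.002
0.028, 0.001, 0.029, -0.002, 0.001, 0.002
0.031, 0.001, 0.031, -0.002, 0.001, 0.002
0.034, 0.001, 0.033, -0.002, 0.001, 0.002
0.037, 0.001, 0.035, -0.002, 0.001, 0.002
0.041, 0.001, 0.037, -0.002, 0.001, 0.002
0.044, 0.001, 0.038, -0.002, 0.001, 0.002
0.047, 0.001, 0.040, -0.002, 0.001, 0.002
0.051, 0.001, 0.041, -0.002, 0.001, 0.002
```

View pics/s9.png

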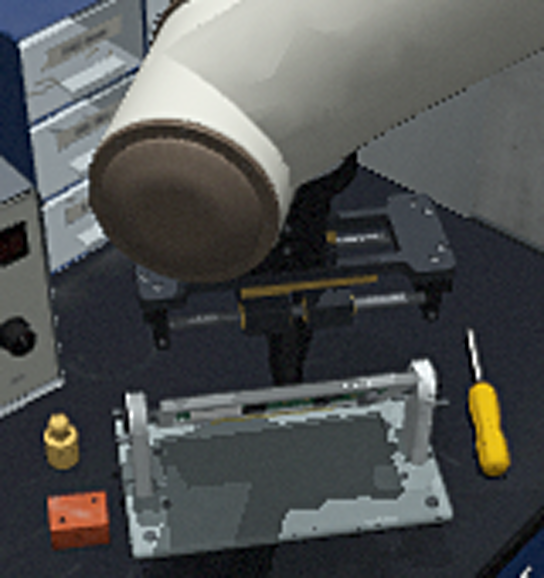

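The frame has passed the top and is at about 127°, with steady light contact. Continuing.

Emit:
arm_command(
  deltas=[0,0,0.001,0,0,0,0.002,0,0.004,0,0,0,0.004,0,0.007,0,0,0,0.007,0,0.01,0,0,0,0.009,0,0.012,0,0,0,0.012,0,0.015,0,0,0,0.014,0,0.018,0,0,0,0.017,0,0.02,0,0,0,0.019,0,0.023,0,0,0,0.022,0,0.025,0,0,0,0.025,0,0.027,0,0,0,0.028,0,0.029,0,0,0,0.031,0,0.031,0,0,0,0.034,0,0.033,0,0,0,0.037,0,0.035,0,0,0,0.041,0,0.037,0,0,0,0.044,0,0.038,0,0,0,0.047,0,0.04,0,0,0,0.051,0,0.041,0,0,0],
)

```text
time: 16.73
eef_pos: [0.4614, 0.0771, 0.093]
eef_rot: [0.664, -0.242, -0.664, -0.244]
ft_force: [1.4, -1.2, 2.9]
gripper_width: 0.005
```

```bash
python3 - <<'E'
from h import *
st()
s=optics.camera("scene"); crop(s,"pics/s10.png",265,85,160,170,3.4)
rows([over(t) for t in np.arange(165,183,1.5)])
E
```

```text
t 16.73 u -39.5 v 0.5 z 93.0 mm alpha -0.0 deg yerr 1.000 F u,v,z [1.81 0.   2.87] q [ 0.51  0.27 -0.54 -0.   -0.76  0.36] grip 0.01
0.001, 0.001, 0.000, -0.003, 0.001, 0.002
0.003, 0.001, 0.001, -0.003, 0.001, 0.002
0.006, 0.001, 0.002, -0.003, 0.001, 0.002
0.009, 0.001, 0.002, -0.003, 0.001, 0.002
0.011, 0.001, 0.003, -0.003, 0.001, 0.002
0.014, 0.001, 0.004, -0.003, 0.001, 0.002
0.017, 0.001, 0.004, -0.003, 0.001, 0.002
0.019, 0.001, 0.005, -0.003, 0.001, 0.002
0.022, 0.001, 0.005, -0.003, 0.001, 0.002
0.025, 0.001, 0.005, -0.003, 0.001, 0.002
0.027, 0.001, 0.006, -0.003, 0.001, 0.002
0.030, 0.001, 0.006, -0.003, 0.001, 0.002
```

View pics/s10.png

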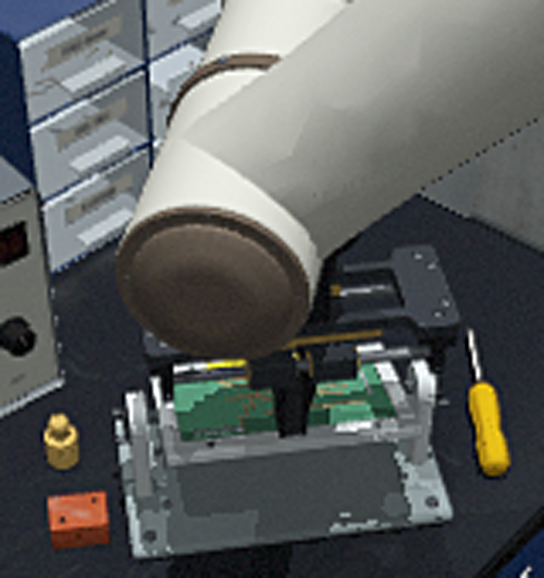

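Emit:
arm_command(
  deltas=[0.003,0,0.001,0,0,0,0.006,0,0.002,0,0,0,0.009,0,0.002,0,0,0,0.011,0,0.003,0,0,0,0.014,0,0.004,0,0,0,0.017,0,0.004,0,0,0,0.019,0,0.005,0,0,0,0.022,0,0.005,0,0,0,0.025,0,0.005,0,0,0,0.027,0,0.005,0,0,0],
)

```text
time: 18.02
eef_pos: [0.4593, 0.0789, 0.0793]
eef_rot: [-0.664, 0.242, 0.664, 0.244]
ft_force: [-2.7, 0.9, 10.0]
gripper_width: 0.005
```

```bash
python3 - <<'E'
from h import *
st()
E
```

```text
t 18.02 u -42.4 v 0.5 z 79.3 mm alpha -0.1 deg yerr 1.000 F u,v,z [-2.6  -1.03 10.02] q [ 0.52  0.29 -0.56 -0.   -0.72  0.35] grip 0.00
```

The force has jumped to 10 N at z 79.3 mm, so the frame is on the stop. I'll press 0.5 mm more to seat it, then lift clear.

Emit:
arm_command(
  deltas=[0.002,0,0,0,0,0,0.002,0,0,0,0,0,-0.01,0,0,0,0,0,-0.05,0,0,0,0,0,-0.15,0,0,0,0,0,-0.26,0,0.02,0,0,0,-0.36,-0.05,0.1,0,0,0,-0.4,-0.1,0.15,0,0,0,-0.4,0.1,0.25,0,0,0,-0.4,0.2,0.3,0,0,0,-0.4,0.3,0.3,0,0,0,-0.4,0.4,0.25,0,0,0,-0.4,0.5,0.2,0,0,0,-0.4,0.5,0.2,0,0,0,-0.4,0.5,0.2,0,0,0],
)

```text
time: 19.9
eef_pos: [0.2209, -0.049, 0.2787]
eef_rot: [-0.664, 0.243, 0.664, 0.245]
ft_force: [1.3, -0.5, -0.1]
gripper_width: 0.005
```

```bash
python3 - <<'E'
from h import *
st()
s=optics.camera("scene"); crop(s,"pics/s11.png",265,85,160,170,3.4)
c=optics.camera("top"); crop(c,"pics/t11.png",255,130,175,150,4)
for k in(c,s):
    w=cloud(k); col=k["color"].astype(int); g=(col[...,1]>col[...,0]+30)&(col[...,1]>col[...,2]+10)
    q=w-O; a=q@ux; b=q@uy; g&=(abs(a)<.05)&(abs(b)<.09)&(w[...,2]>.05)&(w[...,2]<.11)
    A=np.c_[a[g],b[g],np.ones(g.sum())]; print(g.sum(),"plane dz/du,dz/dv,z0",np.linalg.lstsq(A,w[g][:,2],rcond=None)[0])
E
```

```text
t 19.90 u -142.8 v -250.7 z 278.7 mm alpha -0.1 deg yerr 1.000 F u,v,z [ 1.33  0.4  -0.1 ] q [ 0.56 -0.47 -0.66 -0.   -1.38  0.31] grip 0.00
2015 plane dz/du,dz/dv,z0 [-0.00024094 -0.00033389  0.07619485]
1339 plane dz/du,dz/dv,z0 [-0.00436403 -0.00064333  0.07549353]
```

View pics/s11.png

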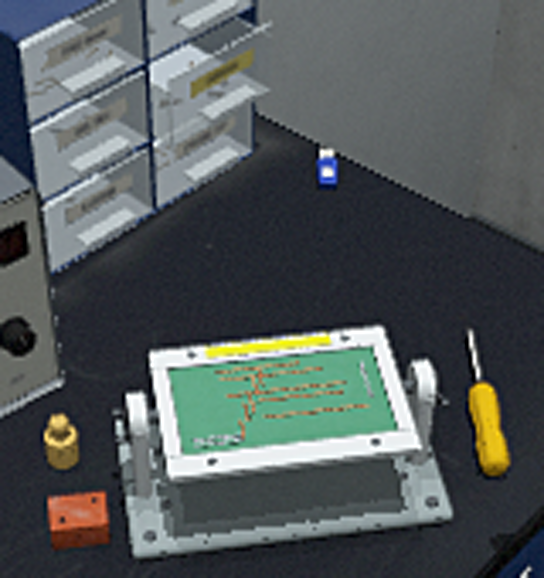

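View pics/t11.png

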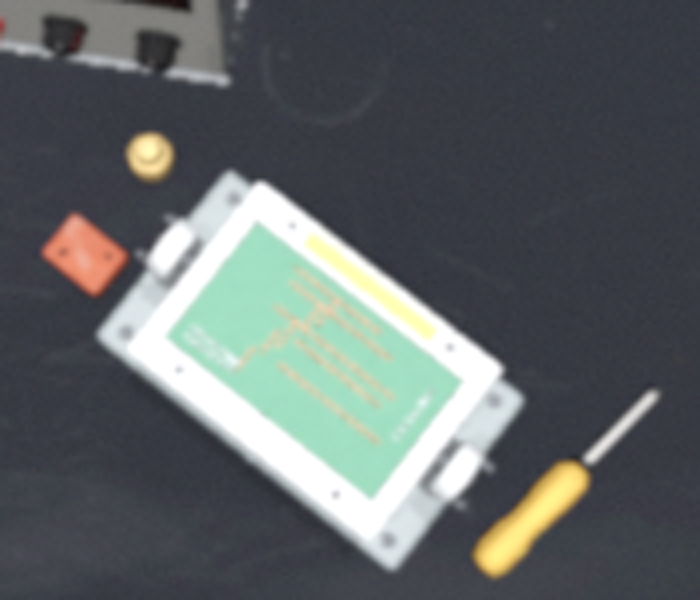

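The solder side is up and the striped rail is on the far side. The board plane is level to within 0.005 rad. The holder and its neighbours are where they started, and the hand is clear.

```bash
python3 -c "
from h import *
r.hand_in(); st()"
```

```text
the job is handed in; nothing more can be done
the job is handed in; nothing more can be done
```

The frame is flipped half a turn onto its stop with the solder side up, and the job is handed in at about 20 s of the 45 s limit. With the fingers shut, I pressed the striped rail down to about 62°. I then went round behind the plain rail and pushed it over the top towards the robot and down. The contact force read 2–4 N on the way and 10 N at the stop.

- **Level:** the board plane measures within 0.005 rad of level in both cameras. The striped rail is on the far side.
- **Surroundings:** by eye in the pictures, the holder, block, weight and screwdriver are where they were at the start.
- **Hand:** it is well clear and touching nothing. The force reading of about 1.4 N is the same size as its readings in free air.

No check failed. The planned tool tilt was cut to 14° because joint 3 was nearing the end of its range. The state reading after handing in was refused, so the last check is from just before it.

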